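# Refit the grinder's adjusting dial and set it to the pointer

## Robot

A 7-joint arm with a two-finger parallel gripper is mounted at the origin on a cart in front of the work surface, level with it; the furniture and walls round the work are solid. World frame = base frame: x ahead of the robot, y to its left, z up, the work surface at z = 0. Lengths are in m, angles in rad, forces in N, time in s.
With the tool pointing down it reaches from about 0.425 to 0.95 m from the base axis. Payload 4.7 kg.
Tool frame: the origin (TCP) lies between the finger pads; the fingertips stand 25 mm ahead of it and the grasp point (between the pads) lies 6 mm ahead of it; z points along the fingers, y is the line along which they close (so a half turn about z gives the same grasp; the last joint's range is limited). The gripper opens to 85 mm and grips with 20 to 120 N. Pads are 22 mm wide; open, the fingers measure 114 mm over their backs; the gripper's body (76 mm by 85 mm) begins 54 mm behind the grasp point. The pads swing forward as they close: fully open they stand 13 mm farther back than shut.
Start: joints at [-1.137, 0.469, -0.049, 1.532, 0.024, 1.141, -0.082], TCP at [0.301, 0.604, 0.256] pointing down, gripper open.
Joint ranges: [-2.59, 2.59], [-0.33, 1.99], [-1.39, 1.29], [0.1, 2.45], [-1.04, 4.18], [0.21, 1.99], [-2.66, 2.66]. Speed limits (rad/s): [2.57, 2.57, 3.14, 3.14, 3.14, 3.14, 3.14].

## Interface

Orientations are given as a 3x3 rotation matrix whose columns are the frame's x, y, z axes.
In Python, from rig import * gives the robot as it stands. Calls block until the motion is done:
- movep(position, orientation): joint-space move of the TCP to a pose.
- move_l(position, attitude=None, feed=0.15, until_force=None): straight line of the TCP; attitude=None keeps the orientation; feed is the mean speed in m/s. With until_force (N) it stops when the force on the tool has changed by that much, and returns True; else False.
- move_joints(angles): joint-space move.
- command_gripper(opening, newtons=None): finger opening in m; newtons is the grip in N (None keeps the last); returns when the fingers have stopped.
- sleep(seconds).
- inverse_kinematics(position, orientation): joint angles nearest the present ones, or None.
- sense(): the state.
- camera(name): name is "scene" or "top"; returns (picture, depth): 384x512x3 uint8, red, green, blue; 384x512 float32, m along the optical axis (not along the pixel's ray), 0 where there is no reading.
- camera_params(name): a dict with "K" (3x3 intrinsics, pixels), "dist" ([k1, k2, p1, p2, k3] as OpenCV has them; the pictures are not rectified), "position" and "rotation" of the camera in the world. Camera axes: x right, y down, z forward; pixel columns grow to the right and rows downward; lengths in m; the calibration is good to about 2 mm. A picture is of the moment at which its call begins. camera_params takes no time and is no camera call.
A pose or a line that the arm cannot do raises Unreachable and nothing moves.
- finish_job(): hands the job in; it is judged then, once.
The state is a dict: "time_s": time; "joint_pos": joint angles; "qd": joint speeds; "joint_efforts": joint torques, N m; "position": TCP position; "tcp_rot": TCP orientation; "wrist_force": force on the tool from outside, world axes, zero at the start; "ft_torque": the same for the moment, N m; "finger_gap": finger opening in m; "gripper_force": force on a finger pad.
Only numpy, scipy, OpenCV 4.12 (cv2) and the standard library are available. Lean on these libraries where they do the work, as an engineer would, in place of code of your own. Each camera call takes 0.05 s, during which the arm holds its last target. There are 200 camera calls.

## Task

The coffee grinder has been cleaned and its round adjusting dial lies beside it on the worktop. Put the dial back on the bare spindle on top of the grinder: resting it there lightly, turn it by its rim until you feel it drop over the spindle's driving bar and let it go fully home on its seat, never leaning hard on it. Then turn the dial by its rim, the stiff spindle with it, until its engraved line faces the pointer on the grinder's top; let go, and leave the cup, the coffee packet and the teaspoon where they are.

Things in the scene. Friction and masses are not known exactly. Their poses are not given: they have to be found in the camera images.
- grinder: White coffee grinder, fixed. Housing 185 x 112 mm, 150 mm high; origin on the worktop under it, x to its back, y to its left, z up. In front (-x) a black spout over a drip foot with a cup. On the flat top, at x = -20 mm, the bare steel spindle; 100 mm behind it a low bean hopper, 68 mm wide, top at 201 mm, the only thing higher than the spindle.
- seat (a point): Centre of the dial's seat: a flat round steel boss 40 mm wide, 9 mm above the grinder's top; axes as the grinder. The spindle stands in it. Fully home, the dial's underside lies on this boss.
- spindle_foot (a point): Point on the spindle's axis 5 mm above the seat. The spindle: a post 12.4 mm thick with coned nose and, at its foot, a flat driving bar across it, 6.5 mm wide, reaching 16 mm from the axis on one side, 11 mm on the other. Bar top 5 to 9 mm, post tip 17 to 21 mm above the seat (how high is not measured). A dial not yet engaged rests on the bar.
- spindle_axis (a point): Point on the spindle's axis 17 mm above the seat. The spindle turns about the vertical, stiffly (0.2 N m), and is lightly sprung: pressed down it gives 1.2 mm (1.5 to 7 N), then is rigid. The bar's long end points 23 to 54 degrees counter-clockwise (seen from above) of the pointer's direction; not measured. Pressing with over 15 N drags it round; over 25 N harms it.
- pointer_tip (a point): The tip of the fixed pointer: a black wedge 6 mm high on the grinder's top, in front of the spindle (32.5 mm to -x of the spindle's axis); its tip points at the spindle.
- dial: Round steel dial with milled rim, loose, right way up: 58 mm wide, 22 mm high, 0.14 kg. Origin at the centre of its underside, z up, -x towards its engraved line. Bore 14.5 mm right through.
- dial_slot (a point): Centre of the dial's underside. Across it a slot for the driving bar, 9.5 mm wide, 10.5 mm deep: 18 mm long from the axis towards the engraved line (-x), 13 mm on the other side, so it goes on one way only, line over the bar's long end, with 5 degrees of play each way. As slot meets bar the bar springs up into it, the load on the dial goes, and the dial can go down and then turns the spindle.
- dial_mark (a point): The outer end of the dial's engraved dark line: at the rim, on the top edge, 29 mm to -x of the dial's centre and 22 mm above its underside.
- espresso_cup: Small dark cup on the drip foot under the spout, 60 mm wide, 53 mm high. To be left alone.
- coffee_packet: Blue paper packet standing near the grinder, 37 x 64 x 94 mm. To be left alone.
- teaspoon: Steel teaspoon lying on the worktop, 130 mm long. To be left alone.

How it is judged:
By the outcome, as a careful person would: the job done as asked, in the order asked, and still so for the second after the job is handed in, with the robot touching nothing.
It also fails if it takes over 48 s, if anything falls off the work surface, if the arm or the gripper's body presses on something with over 40 N, if the wrist force passes 120 N, or if a joint passes its speed limit or range.

## Working session

There is one attempt and no reset: what is moved stays moved. The work goes in short steps, each a Python script; the robot and the scene stay as the last script left them, time stands still between calls to the robot, and variables do not carry over. Pictures are saved under pics/ and viewed, at most 10 in all, crops included, and the job is handed in when it is done.

```bash
mkdir -p pics
python3 - <<'E'
from rig import *
import cv2,numpy as np
for n in("scene","top"):
    p,d=camera(n); cv2.imwrite(f"pics/{n}0.png",cv2.resize(p[:,:,::-1],(768,576),interpolation=cv2.INTER_CUBIC)); np.savez(f"pics/{n}0.npz",p=p,d=d)
    c=camera_params(n); print(n,c)
s=sense();print(s)
E
```

```text
scene {'K': array([[434.90718094,   0.        , 259.90917586],
       [  0.        , 434.90718094, 191.10708535],
       [  0.        ,   0.        ,   1.        ]]), 'dist': array([-0.01804166,  0.        ,  0.        ,  0.        ,  0.        ]), 'position': array([-0.13165994, -0.76001799,  0.56902474]), 'rotation': array([[ 0.70735753, -0.30600049,  0.63718838],
       [-0.70625655, -0.26884301,  0.65492375],
       [-0.02910335, -0.91328371, -0.40628297]])}
top {'K': array([[408.14323784,   0.        , 253.28742571],
       [  0.        , 408.14323784, 192.21129803],
       [  0.        ,   0.        ,   1.        ]]), 'dist': array([-0.03899839,  0.        ,  0.        ,  0.        ,  0.        ]), 'position': array([ 0.4720441 , -0.06800095,  0.99469981]), 'rotation': array([[-0.01102283, -0.99802818,  0.06179203],
       [-0.99993182,  0.01123979,  0.00316455],
       [-0.00385284, -0.06175294, -0.99808403]])}
{'time_s': 0.1, 'joint_pos': array([-1.13691065,  0.46935432, -0.04859543,  1.53360036,  0.02409237,
        1.14100289, -0.082297  ]), 'qd': array([ 0.00068546, -0.00019085, -0.00170161, -0.00367326, -0.00077183,
        0.00083667,  0.0019285 ]), 'joint_efforts': array([ 9.11602583e-04, -5.11512852e+01, -4.68411203e-02, -2.38391590e+01,
        1.08294957e-02,  4.37878000e-03,  3.96227495e-05]), 'position': array([0.30111276, 0.60356317, 0.25535972]), 'tcp_rot': array([[-8.94825665e-01,  4.46415138e-01, -7.43943305e-04],
       [ 4.46415754e-01,  8.94824207e-01, -1.61673018e-03],
       [-5.60343478e-05, -1.77879967e-03, -9.99998416e-01]]), 'wrist_force': array([-0.14836611,  0.21098865,  0.25566249]), 'ft_torque': array([0.00836381, 0.03300193, 0.05202496]), 'gripper_force': 0.0, 'finger_gap': 0.08514626375273807}
```

View pics/scene0.png

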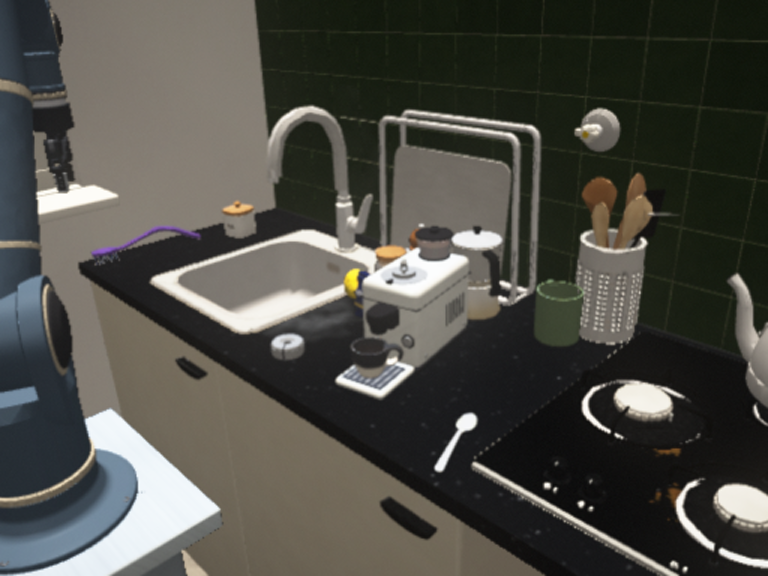

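View pics/top0.png

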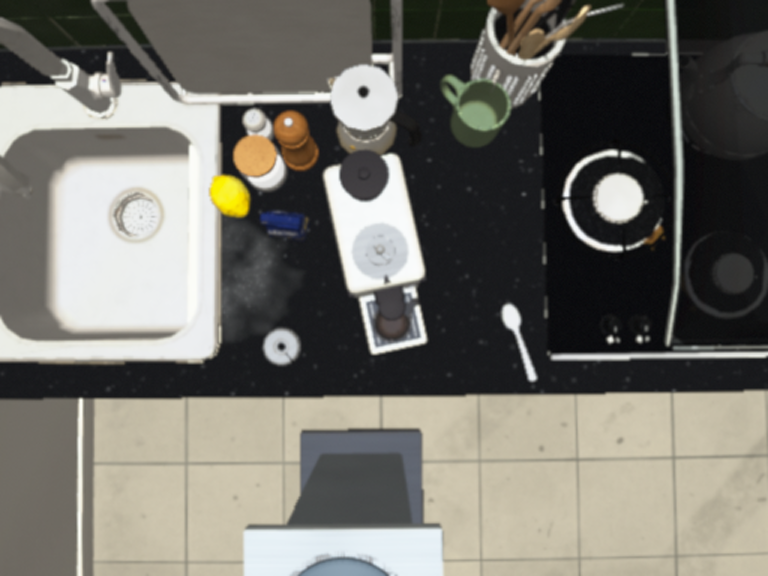

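The scene view shows the grinder mid-frame with the dial on its left front. In the top view (768 px scale) the dial is at (282,347) with its line toward the lower right. The spindle is at (380,250), the pointer at (387,280) and the hopper at (364,176).

```bash
cat > h.py <<'E'
import numpy as np,cv2
from rig import *
def ray(n,uv):
    c=camera_params(n);q=cv2.undistortPoints(np.array([[uv]],float),c["K"],c["dist"])[0,0]
    return c["position"],c["rotation"]@np.array([q[0],q[1],1.])
def onplane(n,uv,z):
    o,d=ray(n,uv);return o+d*(z-o[2])/d[2]
def proj(n,P):
    c=camera_params(n);R=c["rotation"].T
    return cv2.projectPoints(np.array([P],float),cv2.Rodrigues(R)[0],-R@c["position"],c["K"],c["dist"])[0][0,0]
E
python3 - <<'E'
from h import *
f=np.load("pics/top0.npz");p,d=f["p"],f["d"]
g=cv2.cvtColor(p,cv2.COLOR_RGB2GRAY)
a=cv2.resize(p[214:250,170:206],(400,400),interpolation=cv2.INTER_CUBIC)
b=cv2.resize(p[145:195,228:278],(400,400),interpolation=cv2.INTER_CUBIC)
cv2.imwrite("pics/crop0.png",np.hstack([a,b])[:,:,::-1])
m=np.zeros_like(g);m[210:254,166:212]=(g[210:254,166:212]>80)*255
c=max(cv2.findContours(m,0,2)[0],key=cv2.contourArea);h=cv2.convexHull(c);(u,v),r=cv2.minEnclosingCircle(h)
M=cv2.moments(h);cc=(M['m10']/M['m00'],M['m01']/M['m00'])
print("dial px",u,v,r,cc,onplane("top",cc,.022),"depthmm",d[225:237,182:194][::4,::4])
for n,uv,z in(("spindle",(253.3,166.7),.178),("pointer",(258,186),.156)):print(n,onplane("top",uv,z))
# white top outline
m=np.zeros_like(g);z=(.9947-d);m[95:200,205:290]=((z[95:200,205:290]>.14)&(z[95:200,205:290]<.165))*255
c=max(cv2.findContours(m,0,2)[0],key=cv2.contourArea);print(cv2.minAreaRect(c))
bx=cv2.boxPoints(cv2.minAreaRect(c))
for q in bx:print(q,onplane("top",q,.15))
E
```

```text
dial px 187.28048706054688 230.6707305908203 12.625731468200684 (187.13134540291088, 230.7433439829606) [0.44221186 0.09345027 0.022     ] depthmm [[0.9696247  0.9672711  0.9707225 ]
 [0.969603   0.9892389  0.9723593 ]
 [0.9678949  0.9899831  0.97143173]]
spindle [ 0.57405415 -0.06600395  0.178     ]
pointer [ 0.53668274 -0.07519395  0.156     ]
((251.72987365722656, 158.63589477539062), (66.61771392822266, 51.96180725097656), 79.99201965332031)
[220.35571 130.34898] [0.65504055 0.0022765  0.15      ]
[271.52682 121.31877] [ 0.67294651 -0.10523738  0.15      ]
[283.10403 186.9228 ] [ 0.53463778 -0.1273133   0.15      ]
[231.93292 195.95302] [ 0.51706738 -0.02097037  0.15      ]
```

View pics/crop0.png

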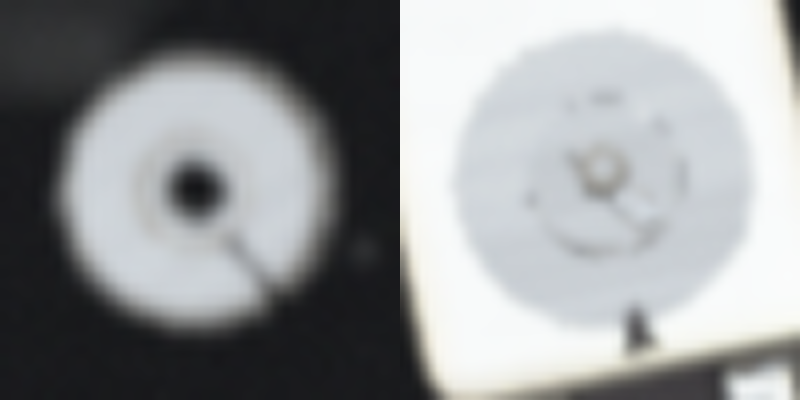

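The left crop shows the dial's bore at (196,188) and the line's outer end at (278,297). The right crop shows the post at (602,167), the boss ring centred near (607,177) and the pointer tip at (635,305). The bar's long end lies toward (645,215), roughly 30-40° CCW of the pointer.

Run:
```python
from h import *
for n,uv,z in(("post tip",(252.8,165.4),.178),("boss",(253.4,166.6),.159),("ptr",(257,182.7),.156),("dialhull",(187.13,230.74),.015),("bore",(187.14,230.42),.022)):print(n,onplane("top",uv,z))
f=np.load("pics/top0.npz");p,d=f["p"],f["d"]
g=cv2.cvtColor(p,cv2.COLOR_RGB2GRAY)
o,R=camera_params("top")["position"],camera_params("top")["rotation"]
m=np.zeros_like(g);m[95:140,215:270]=(g[95:140,215:270]<75)*255;m[:,:226]=0
c=max(cv2.findContours(m,0,2)[0],key=cv2.contourArea);q,r=cv2.minEnclosingCircle(c);print("hopper",q,r,onplane("top",q,.201),d[int(q[1]),int(q[0])+8])
# long edges of white top in world
for rng,side in((range(140,185,3),-1),(range(140,180,3),1)):
    P=[]
    for v in rng:
        row=g[v,215:290].astype(float);w=np.where(row>190)[0]
        u=215+(w[0]if side<0 else w[-1]);P.append(onplane("top",(u,v),.15)[:2])
    P=np.array(P);k=cv2.fitLine(P.astype(np.float32),cv2.DIST_HUBER,0,.01,.01).ravel();print(side,np.degrees(np.arctan2(k[1],k[0]))%180,k)
f=np.load("pics/scene0.npz");p=f["p"]
us,vs=proj("scene",(.573,-.065,.168));ud,vd=proj("scene",(.442,.0935,.011));print(us,vs,ud,vd)
us,vs,ud,vd=map(int,(us,vs,ud,vd))
print(us,vs,ud,vd)
a=p[vs-20:vs+20,us-25:us+25];b=p[vd-20:vd+20,ud-25:ud+25]
cv2.imwrite("pics/crop1.png",np.hstack([cv2.resize(x,(400,320),interpolation=cv2.INTER_CUBIC)for x in(b,a)])[:,:,::-1])
```

```text
post tip [ 0.57669899 -0.06502635  0.178     ]
boss [ 0.57663221 -0.06616574  0.159     ]
ptr [ 0.54352915 -0.07321252  0.156     ]
dialhull [0.44200519 0.09461536 0.015     ]
bore [0.44297838 0.09342795 0.022     ]
hopper (238.0, 112.5) 21.219194412231445 [ 0.67929247 -0.03702335  0.201     ] 0.8131422
-1 11.525586 [ 0.97983557  0.19980553  0.59656936 -0.00688411]
1 11.599388 [ 0.9795774   0.20106746  0.58769715 -0.11709119]
267.7571060709915 176.34274321199274 191.6557944897562 230.61105087112003
267 176 191 230
```

View pics/crop1.png

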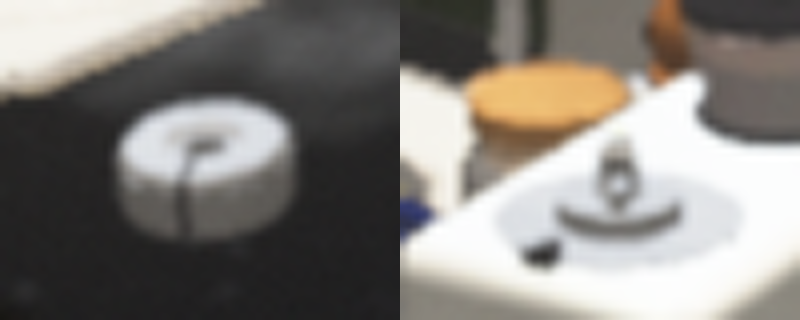

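The left crop shows the dial's top ellipse centred at (207,142), with its line facing the camera. The right crop shows the post at x≈618 over the boss and the pointer at (540,250). Both agree with the top-view fix to about 1 px. Next I check reachability and plan the pinches.

```bash
cat >> h.py <<'E'
def ori(deg):
    t=np.radians(deg);y=np.array([np.cos(t),np.sin(t),0]);z=np.array([0,0,-1.])
    return np.column_stack([np.cross(y,z),y,z])
DI=np.array([.4428,.0935]);SP=np.array([.5767,-.0655]);PTR=191.6
E
python3 - <<'E'
from h import *
a=onplane("top",(187.14,230.42),.022);b=onplane("top",(170+278.5*.09-.5,214+297.5*.09-.5),.022)
print("mark",np.degrees(np.arctan2(*(b-a)[1::-1])),np.linalg.norm(b-a))
for p,ths in((DI,(37,127)),(SP,(165,130,101))):
  for t in ths:
    for k in(0,-180):
      q=inverse_kinematics([*p,.19 if p is SP else .06],ori(t+k)); print(p,t+k,None if q is None else np.round(q,2))
E
```

```text
mark -143.13972833339332 0.029380467717642873
[0.4428 0.0935] 37 [-0.46  0.41  0.19  2.23 -0.15  0.52  0.5 ]
[0.4428 0.0935] -143 [-1.11  0.7   1.11  2.26 -0.95  0.78 -1.84]
[0.4428 0.0935] 127 [-0.23  0.41 -0.08  2.21  0.07  0.52  1.85]
[0.4428 0.0935] -53 [-0.63  0.43  0.41  2.23 -0.34  0.53 -0.89]
[ 0.5767 -0.0655] 165 [ 0.85  0.68 -1.18  1.79  0.69  1.15  2.32]
[ 0.5767 -0.0655] -15 [-0.38  0.42  0.56  1.86 -0.27  0.94  0.04]
[ 0.5767 -0.0655] 130 [-0.08  0.38  0.15  1.84 -0.07  0.92  2.37]
[ 0.5767 -0.0655] -50 [-0.44  0.43  0.63  1.86 -0.31  0.94 -0.54]
[ 0.5767 -0.0655] 101 [-0.17  0.39  0.28  1.85 -0.13  0.92  1.92]
[ 0.5767 -0.0655] -79 [-0.47  0.44  0.68  1.87 -0.34  0.95 -1.01]
```

Run:
```python
from h import *
def st(l):
    s=sense();print(l,"t%.2f"%s["time_s"],s["position"].round(4),"gap %.4f"%s["finger_gap"],"F",s["wrist_force"].round(1),"g %.0f"%s["gripper_force"],flush=True)
movep([*DI,.10],ori(37));st("above")
print(move_l([*DI,.022],ori(37),feed=.1,until_force=4));st("down")
command_gripper(.05,30);st("pinch1")
command_gripper(.08)
move_l([*DI,.06]);movep([*DI,.06],ori(-53));move_l([*DI,.022],ori(-53),feed=.1,until_force=4)
command_gripper(.05,60);st("pinch2")
move_l([*DI,.12],feed=.15);st("lift")
p,d=camera("scene");cv2.imwrite("pics/g.png",cv2.resize(p[150:290,120:300],(720,560))[:,:,::-1])
```

```text
above t2.09 [0.4434 0.0948 0.1002] gap 0.0858 F [-0.1 -0.2 -0.1] g 0
False
down t3.02 [0.4432 0.0936 0.0223] gap 0.0853 F [0.6 0.3 0.8] g 0
pinch1 t3.41 [0.4432 0.0936 0.0227] gap 0.0563 F [-1.2 -0.9  6.2] g 32
pinch2 t6.17 [0.4432 0.0936 0.0232] gap 0.0566 F [-3.1 -1.2  9. ] g 62
lift t6.97 [0.4421 0.0937 0.1194] gap 0.0567 F [ 0.2 -0.3 -1.7] g 64
```

View pics/g.png

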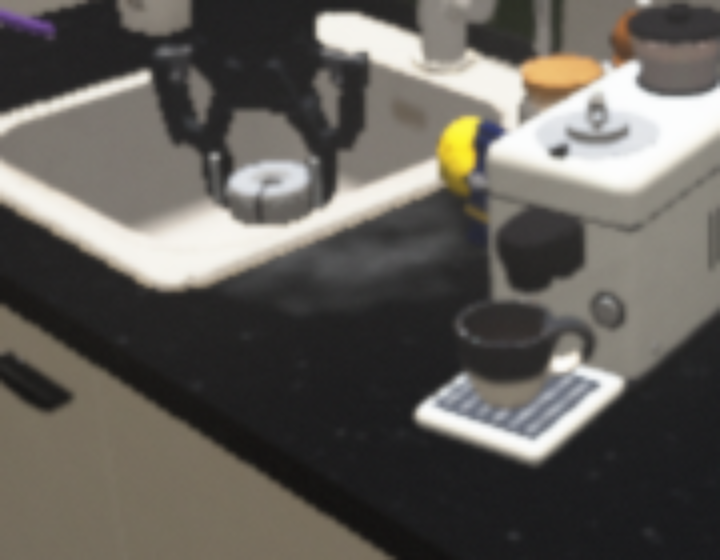

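The scene crop shows the dial held level between the pads at (268,190), with its line toward the camera. Next I carry it over the spindle with the line 60° CCW of the pointer and lower it gently.

```bash
cat >> h.py <<'E'
H=.0232
def st(l):
    s=sense();print(l,"t%.2f"%s["time_s"],s["position"].round(4),"under %.1f"%((s["position"][2]-H)*1e3),"th %.1f"%np.degrees(np.arctan2(s["tcp_rot"][1,1],s["tcp_rot"][0,1])),"F",s["wrist_force"].round(1),"T",s["ft_torque"].round(2),flush=True);return s
E
python3 - <<'E'
from h import *
move_l([*DI,.235],feed=.2)
movep([*SP,.225],ori(-18.3));s=st("above")
move_l([*SP,.206],ori(-18.3),feed=.05);s=st("near")
print(move_l([*SP,.183],feed=.015,until_force=3));s=st("contact")
p,d=camera("top");a=cv2.resize(p[140:200,225:285],(480,480),interpolation=cv2.INTER_CUBIC)
E
```

```text
above t8.78 [ 0.576  -0.0646  0.2238] under 200.6 th -18.3 F [-0.2  0.7 -1.5] T [ 0.08 -0.    0.02]
near t9.32 [ 0.5766 -0.0653  0.2058] under 182.6 th -18.3 F [-0.5 -0.3 -1.9] T [0.03 0.01 0.03]
True
contact t10.42 [ 0.5767 -0.0655  0.1881] under 164.9 th -18.3 F [ 0.3 -0.2  4.5] T [ 0.02  0.04 -0.01]
```

Run:
```python
from h import *
s=sense();z=s["position"][2];th=-18.3;hit=False
while th>-72:
    th-=2;move_l([*SP,z],ori(th),feed=.05);s=st("%.1f cmdz %.4f"%(th,z));f=s["wrist_force"][2]
    if f<0.3:
        r=move_l([*SP,z-.0025],feed=.02,until_force=5);s=st("probe %s"%r)
        if s["position"][2]<.1868-.0008 and s["wrist_force"][2]<3: hit=True;break
        z=s["position"][2]
    elif f>5.5: z+=.0003
    elif f<2: z-=.0003
print(hit,th)
```

```text
-20.3 cmdz 0.1881 t10.72 [ 0.5769 -0.0655  0.1883] under 165.1 th -20.3 F [0.6 0.4 2.8] T [-0.02  0.04 -0.04]
-22.3 cmdz 0.1881 t10.97 [ 0.5769 -0.0655  0.1882] under 165.0 th -22.2 F [ 0.  -0.8  3.4] T [-0.03  0.01  0.03]
-24.3 cmdz 0.1881 t11.22 [ 0.5769 -0.0656  0.1882] under 165.0 th -24.2 F [0.6 0.2 3.4] T [-0.05 -0.06  0.01]
-26.3 cmdz 0.1881 t11.47 [ 0.5769 -0.0656  0.1882] under 165.0 th -26.2 F [ 0.5 -0.7  3.7] T [-0.05 -0.17  0.02]
-28.3 cmdz 0.1881 t11.72 [ 0.5768 -0.0656  0.1881] under 164.9 th -28.2 F [ 1.1 -0.2  4.3] T [-0.05 -0.14  0.03]
-30.3 cmdz 0.1881 t11.97 [ 0.5767 -0.0655  0.1881] under 164.9 th -30.2 F [ 0.2 -0.1  3.5] T [-0.05 -0.12  0.  ]
-32.3 cmdz 0.1881 t12.22 [ 0.5767 -0.0655  0.1881] under 164.9 th -32.2 F [-0.  -0.1  3.8] T [-0.07 -0.14  0.05]
-34.3 cmdz 0.1881 t12.47 [ 0.5766 -0.0654  0.188 ] under 164.8 th -34.2 F [-0.2 -0.4  2.5] T [-0.02 -0.1  -0.02]
-36.3 cmdz 0.1881 t12.72 [ 0.5765 -0.0653  0.1879] under 164.7 th -36.2 F [0.2 0.6 2.4] T [ 0.06 -0.04  0.01]
-38.3 cmdz 0.1881 t12.97 [ 0.5765 -0.0652  0.1879] under 164.7 th -38.2 F [-0.4  0.7  3.6] T [0.25 0.08 0.03]
-40.3 cmdz 0.1881 t13.22 [ 0.5765 -0.0652  0.1879] under 164.7 th -40.2 F [0.2 2.5 2.8] T [ 0.31  0.13 -0.02]
-42.3 cmdz 0.1881 t13.47 [ 0.5765 -0.0653  0.1879] under 164.7 th -42.2 F [0.8 1.  2.4] T [0.32 0.16 0.03]
-44.3 cmdz 0.1881 t13.72 [ 0.5763 -0.0659  0.1876] under 164.4 th -44.3 F [ 0.1 -0.3 -0.9] T [-0.06 -0.04 -0.04]
probe False t13.99 [ 0.5768 -0.0655  0.1853] under 162.1 th -44.3 F [ 2.2  0.2 -3.1] T [-0.07 -0.29  0.01]
True -44.3
```

Run:
```python
from h import *
print(move_l([*SP,.179],ori(-44.3),feed=.012,until_force=3.5));s=st("seat")
```

```text
True
seat t14.38 [ 0.577  -0.0656  0.1822] under 159.0 th -44.3 F [0.3 0.4 4. ] T [0.04 0.13 0.04]
```

Run:
```python
from h import *
for th in(-51,-58,-65,-72,-78.3):
    move_l([*SP,.1822],ori(th),feed=.05);s=st(th)
    if abs(s["wrist_force"][2])>9:break
sleep(.3);st("end")
for n,b in(("scene",(150,200,235,300)),("top",(140,200,220,290))):
    p,d=camera(n);np.savez(f"pics/{n}1.npz",p=p,d=d)
    cv2.imwrite(f"pics/t_{n}.png",cv2.resize(p[b[0]:b[1],b[2]:b[3]],None,fx=6,fy=6,interpolation=cv2.INTER_CUBIC)[:300,:390,::-1])
cv2.imwrite("pics/t.png",np.hstack([cv2.imread("pics/t_scene.png"),cv2.imread("pics/t_top.png")]))
```

```text
-51 t14.65 [ 0.577  -0.0655  0.1823] under 159.1 th -50.9 F [ 1.7 -0.   0.8] T [-0.07 -0.19 -0.06]
-58 t14.93 [ 0.5775 -0.0659  0.1824] under 159.2 th -57.8 F [ 3.5 -1.8 -0.6] T [-0.34 -0.84  0.09]
-65 t15.20 [ 0.5773 -0.0658  0.1824] under 159.2 th -64.7 F [ 5.1 -1.7 -1.3] T [-0.44 -0.94  0.09]
-72 t15.47 [ 0.5772 -0.0657  0.1824] under 159.2 th -71.8 F [ 5.3 -2.6 -0.5] T [-0.51 -1.01  0.09]
-78.3 t15.73 [ 0.5771 -0.0657  0.1824] under 159.2 th -78.1 F [ 5.8 -2.5 -0.8] T [-0.44 -0.93  0.16]
end t16.03 [ 0.5771 -0.0657  0.1824] under 159.2 th -78.1 F [ 4.8 -3.1 -0.4] T [-0.5  -1.03  0.11]
```

View pics/t.png

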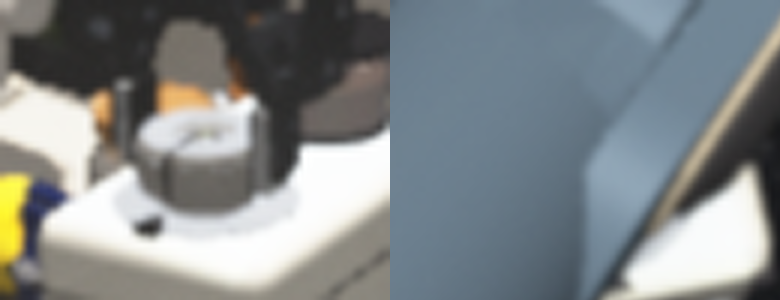

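The left half (scene) shows the dial on its seat, with its line at (165,170) above the pointer at (148,225). The top view is blocked by the arm. I'll release, move clear and check.

Run:
```python
from h import *
s=sense();P=s["position"]
command_gripper(.075);st("open")
move_l([P[0],P[1],.26],feed=.15)
movep([.45,.25,.28],ori(-60));st("away")
for n in("scene","top"):
    p,d=camera(n);np.savez(f"pics/{n}2.npz",p=p,d=d)
    b=(150,200,235,300) if n=="scene" else (143,193,225,290)
    cv2.imwrite(f"pics/u_{n}.png",cv2.resize(p[b[0]:b[1],b[2]:b[3]],(390*2,600),interpolation=cv2.INTER_CUBIC)[:,:,::-1])
```

```text
open t16.46 [ 0.5758 -0.0651  0.1818] under 158.6 th -78.3 F [-0.1 -0.3  0.4] T [-0.05  0.02  0.04]
away t18.41 [0.4505 0.2488 0.28  ] under 256.8 th -60.1 F [0.9 0.  0.7] T [-0.07  0.   -0.02]
```

View pics/u_top.png

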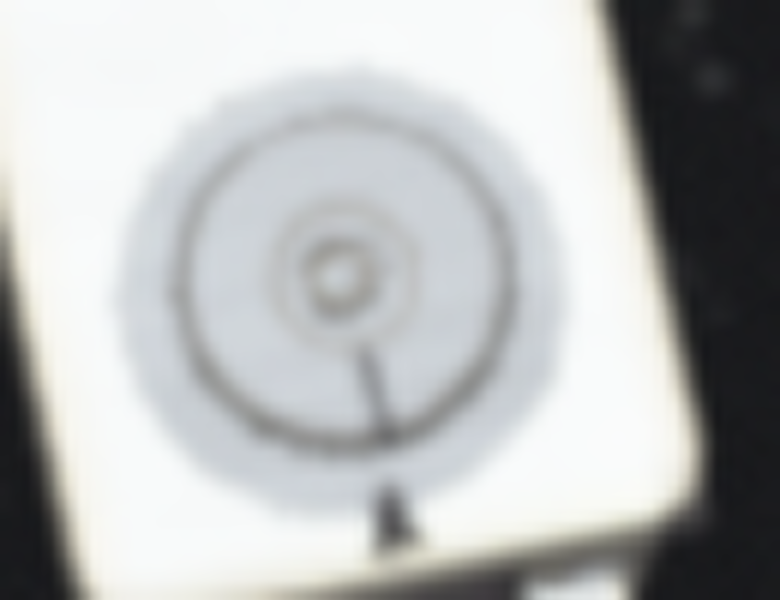

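The top crop shows the dial seated and concentric at (344,277). Its line ends at (388,435) and the pointer tip is at (388,485), so the line looks about 3° CCW off. I'll measure that before trimming.

```bash
cat >> h.py <<'E'
def markang(p,c=(.577,-.0655)):
    g=cv2.cvtColor(p,cv2.COLOR_RGB2GRAY).astype(np.float32)
    t=np.arange(-20,20.1,.25);A=[]
    for r in np.arange(.017,.0255,.001):
        uv=np.array([proj("top",(c[0]+r*np.cos(np.radians(PTR+x)),c[1]+r*np.sin(np.radians(PTR+x)),.181)) for x in t],np.float32)
        v=cv2.remap(g,uv[:,0].copy(),uv[:,1].copy(),cv2.INTER_LINEAR).ravel();w=np.clip(np.median(v)-v-4,0,None)
        A.append((w*t).sum()/w.sum())
    return np.round(A,1)
E
python3 - <<'E'
from h import *
p=np.load("pics/top2.npz")["p"];g=cv2.cvtColor(p,cv2.COLOR_RGB2GRAY)
# dial top centre from image crop (ring), post centre
s=12.
c=onplane("top",(225+344.5/12-.5,143+277.5/12-.5),.181);m=onplane("top",(225+388.5/12-.5,143+435.5/12-.5),.181)
t=onplane("top",(225+388.5/12-.5,143+485.5/12-.5),.156)
print(c,m,t);ang=lambda a:np.degrees(np.arctan2(a[1],a[0]))%360
print("mark",ang(m-c),"ptr",ang(t-c),np.linalg.norm((t-c)[:2]))
for cc in((c[0],c[1]),(.577,-.0655)):print(markang(p,cc))
E
```

```text
[ 0.57585096 -0.06585134  0.181     ] [ 0.54925017 -0.07289809  0.181     ] [ 0.54299769 -0.07294863  0.156     ]
mark 194.8372711699765 ptr 192.19026717771024 0.033611142086553206
[2.7 2.5 2.4 2.3 2.4 2.4 2.7 2.5 2.5]
[2.9 2.9 2.7 2.6 2.5 2.5 2.6 2.8 2.7]
```

Run:
```python
from h import *
X=[.5763,-.0656]
movep([*X,.25],ori(-78.3))
print(move_l([*X,.1835],ori(-78.3),feed=.08,until_force=4));st("down")
command_gripper(.05,40);st("grip")
move_l([*X,.1835],ori(-81),feed=.05);sleep(.2);s=st("turn")
command_gripper(.075);st("open")
P=sense()["position"];move_l([P[0],P[1],.26],feed=.15)
movep([.45,.25,.28],ori(-60));st("away")
p,d=camera("top");print(markang(p),markang(p,(.5759,-.0659)))
cv2.imwrite("pics/f.png",np.hstack([cv2.resize(q,(400,400),interpolation=cv2.INTER_CUBIC) for q in(p[143:193,228:278],camera("scene")[0][90:290,180:380])])[:,:,::-1])
```

```text
False
down t20.78 [ 0.5767 -0.0659  0.1839] under 160.7 th -78.3 F [-0.6 -0.6  0.3] T [0.03 0.03 0.02]
grip t21.09 [ 0.5767 -0.0658  0.1846] under 161.4 th -78.3 F [-1.7  0.6  5.7] T [0.04 0.32 0.05]
turn t21.54 [ 0.5768 -0.0659  0.1846] under 161.4 th -81.0 F [-1.   0.4  5.4] T [-0.    0.28  0.1 ]
open t21.86 [ 0.5763 -0.0655  0.1834] under 160.2 th -81.0 F [-0.2 -0.1 -0.3] T [-0.    0.05  0.01]
away t23.80 [0.4506 0.2487 0.28  ] under 256.8 th -60.1 F [ 0.3 -0.4 -1. ] T [-0.01  0.01  0.04]
[2.2 2.2 2.  1.8 1.7 1.6 1.7 1.9 1.8] [1.7 1.6 1.4 1.3 1.3 1.3 1.7 1.5 1.5]
```

View pics/f.png

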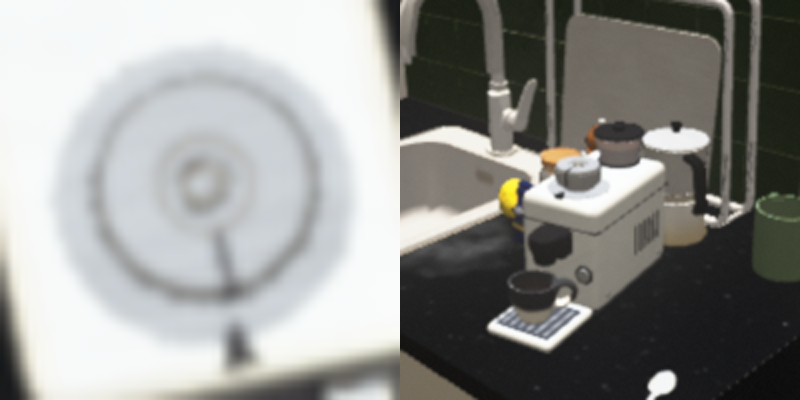

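The left half shows the line ending at (233,293) and the pointer tip at (235,328), leaving 1-2° CCW. The right half shows the cup and spoon undisturbed. There is time for one more small trim.

Run:
```python
from h import *
X=[.5763,-.0656]
movep([*X,.25],ori(-79))
print(move_l([*X,.1835],ori(-79),feed=.08,until_force=4))
command_gripper(.05,40)
move_l([*X,.1835],ori(-82.2),feed=.05);sleep(.2);st("turn")
command_gripper(.075)
P=sense()["position"];move_l([P[0],P[1],.26],feed=.15)
movep([.45,.25,.28],ori(-60));st("away")
p,d=camera("top");e=np.r_[markang(p),markang(p,(.5759,-.0659))];print(e)
d0=np.load("pics/top2.npz")["d"]
f=lambda D:np.median([ .9947-D[v,u] for u,v in((248,168),(260,165),(253,158),(247,163))])
print("top height",f(d),f(d0),"should be ~.181")
if abs(np.mean(e))<2 : print(finish_job())
```

```text
False
turn t26.93 [ 0.5768 -0.0659  0.1846] under 161.4 th -82.2 F [-0.9  0.8  5.7] T [-0.    0.3   0.08]
away t29.19 [0.4506 0.2488 0.2799] under 256.7 th -60.1 F [ 1.  -0.3 -1. ] T [-0.06 -0.01  0.03]
[ 0.6  0.7  0.7  0.6  0.5  0.3  0.2  0.3 -0.   0.2  0.1  0.1  0.1 -0.1
 -0.2 -0.1 -0.4 -0.2]
top height 0.17391023 0.1756692 should be ~.181
the job is handed in; nothing more can be done
None
```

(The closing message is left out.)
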